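# Free one tin from its cluster and wedge it in the one-hand holder

## Task

Push the low wide tin out from between the two taller tins that touch it, without shifting them or the spice jar, and slide it along the worktop into the V of the grey one-hand holder, on between its black-faced jaws until they grip it firmly, so that it can be opened with one hand. How far in the jaws begin to grip depends on how the right jaw was last set, so push gently and by feel, never ramming the tin; keep it flat on the worktop all the way, then let go and back away.

Things in the scene. Friction and masses are not known exactly. Their poses are not given: they have to be found in the camera images.
- low_tin: The tin to free: low wide round tin, grey ribbed metal lid, 86 mm across (radius 43.2), 40 mm high, about 0.23 kg, too wide to grip; origin at the centre of its underside. Sliding it over the worktop takes 1 to 2.5 N. Wedged with a push of 10 to 15 N it stays gripped when let go; over 22 N is ramming.
- tall_tin_a: Taller tin, grey lid with a ring-pull, round, 75 mm across (radius 37.7), 58 mm high; origin at the centre of its underside. Touches the low tin on the left as seen from the robot. Must stay where it is.
- tall_tin_b: Second tin like tall_tin_a, origin at the centre of its underside; touches the low tin on the right. Both taller tins touch it about 101 degrees either side of its way out, which points away from both alike, towards the holder; behind it, on the robot's side, there is room for fingers. Must stay where it is.
- spice_jar: Round spice jar with a dark cap, 44 mm across, 105 mm high, standing against the outer side of tall_tin_b; origin at the centre of its underside. Must stay where it is.
- holder: Fixed grey plastic one-hand tin holder: two smooth black-faced jaws, 36 mm high, form a V open towards the cluster, joined at the far end by a bridge 22 mm high (knob to 46 mm). No floor: the tin slides in on the worktop. Origin on the worktop on the V's middle line; x points along that line deeper into the V, y left, z up. Each jaw face is at 10 degrees to x.
- holder_mouth (a point): Point on the worktop on the V's middle line, 65 mm before the holder's origin, where the jaw faces begin, about 110 mm apart (72 mm at the deep end, 45 mm beyond the origin); a flared lead-in before it widens to about 150 mm in 20 mm. Same axes as the holder.
- holder_grip (a point): Point on the worktop at the holder's origin: mean place of the low tin's centre when both jaws first touch it. The right jaw's setting varies and is not measured, so first touch comes anywhere from 15 mm before to 15 mm beyond, up to 3 mm to the side. Let it centre itself: push at one point behind it. From first touch the right jaw's pad yields as a spring: the push rises steeply, 2 to 10 N per mm.
Things that resemble listed ones, but are neither listed nor needed, are in the scene too. Leave any pink or purple look-alike of the low_tin alone.

How it is judged:
By the outcome, as a careful person would: the job done as asked, in the order asked, and still so for the second after the job is handed in, with the robot touching nothing.
It also fails if it takes over 58 s, if anything falls off the work surface, if the arm or the gripper's body presses on something with over 40 N, if the wrist force passes 120 N, or if a joint passes its speed limit or range.

## Robot

A 7-joint arm with a two-finger parallel gripper is mounted at the origin on a cart in front of the work surface, level with it; the furniture and walls round the work are solid. World frame = base frame: x ahead of the robot, y to its left, z up, the work surface at z = 0. Lengths are in mm, angles in rad, forces in N, time in s.
With the tool pointing down it reaches from about 350 to 900 mm from the base axis. Payload 7.2 kg.
Tool frame: the origin (TCP) lies midway between the tips of the shut fingers; the grasp point (between the pads) lies 19 mm behind it; z points along the fingers, y is the line along which they close (so a half turn about z gives the same grasp; the last joint's range is limited). The gripper opens to 85 mm and grips with 20 to 120 N. Pads are 22 mm wide; open, the fingers measure 114 mm over their backs; the gripper's body (76 mm by 85 mm) begins 54 mm behind the grasp point. The pads swing forward as they close: fully open they stand 13 mm farther back than shut.
Start: joints at [-1.223, 0.411, -0.013, 1.596, 0.006, 1.134, -0.082], TCP at [252.461, 571.746, 205.897] pointing down, gripper open.
Joint ranges: [-2.95, 2.95], [-0.29, 1.99], [-1.47, 1.44], [0.14, 2.54], [-1.03, 4.17], [0.13, 1.85], [-2.86, 2.86]. Speed limits (rad/s): [2.39, 2.39, 3.01, 3.01, 3.14, 3.14, 3.14].

## Interface

Orientations are given as a 3x3 rotation matrix whose columns are the frame's x, y, z axes.
In Python, from workcell import env, imaging gives the robot as it stands.
- The arm moves only by the tool servo_tool, never from a script. Its argument "rows" is a list of rows, each an object of numbers: "dx", "dy", "dz": the shift along the world's x, y, z in cm; "rx", "ry", "rz": the turn, a rotation vector about the world's x, y, z in degrees; "grip": the closure, from -1 (fully open) to 1 (shut). In form: [{"dx": .., "dy": .., "dz": .., "rx": .., "ry": .., "rz": .., "grip": ..}, ...]. A call has 1 to 12 rows; each row is the pose to reach, as a shift and turn from the pose commanded when the call began; what a row does not reach only later rows make up. A row lasts 1/10 s, in which the tool goes at most 50 mm and 8.59 degrees, less where a joint would pass 70% of its speed; a pose out of reach is approached as far as the arm can. A call with a gripper value outside its range is refused whole. The fingers move at their own pace and stop on an object; "newtons" is the grip in N (left out, the last holds). Time passes only in rows, so rows that repeat a pose let the fingers close. It gives the time, the measured TCP pose, the force, the opening and the grip force at its end, in the units of the state.
- env.observe(): the state, without advancing time (a new reading comes with each control period).
- imaging.read_camera(name): name is "scene" or "top"; returns (picture, depth): 400x640x3 uint8, red, green, blue; 400x640 float32, mm along the optical axis (not along the pixel's ray), 0 where there is no reading.
- imaging.camera_info(name): a dict with "vertical_fov" (degrees; the focal length in pixels is half the picture's height over the tangent of half this angle, whatever the lens; pixels are square), "cx", "cy" (the principal point, pixels), "R" (3x3) and "t" (3): a world point X has camera coordinates R X + t. Camera axes: x right, y down, z forward; pixel columns grow to the right and rows downward; lengths in mm; the calibration is good to about 2 mm. A picture is of the moment at which its call begins. camera_info takes no time and is no camera call.
- env.sign_off(): hands the job in; it is judged then, once.
The state is a dict: "time": time; "joint_pos": joint angles; "joint_velocities": joint speeds; "joint_torque": joint torques, N m; "ee_pos": TCP position; "tool_rot": TCP orientation; "wrist_force": force on the tool from outside, world axes, zero at the start; "ft_torque": the same for the moment, N m; "gripper_width": finger opening in mm; "grip_force": force on a finger pad.
Only numpy, scipy, OpenCV 4.12 (cv2) and the standard library are available. Lean on these libraries where they do the work, as an engineer would, in place of code of your own. Each camera call takes 0.05 s, during which the arm holds its last target. There are 200 camera calls.

## Working session

There is one attempt and no reset: what is moved stays moved. The work goes in short steps, Python scripts to look and compute and a tool call to move; the robot and the scene stay as the last step left them, time stands still between calls to the robot, and variables do not carry over. Pictures are saved under pics/ and viewed, at most 10 in all, crops included, and the job is handed in when it is done.

Besides the shell and the picture viewer there is one more tool, called after ">>>" as name([rows], argument=value, ...), one row to a line, values as JSON. servo_tool: Moves the arm, as the interface text tells. Its arguments: {"type":"object","properties":{"rows":{"type":"array","items":{"type":"object","properties":{"dx":{"type":"number"},"dy":{"type":"number"},"dz":{"type":"number"},"rx":{"type":"number"},"ry":{"type":"number"},"rz":{"type":"number"},"grip":{"type":"number"}}}},"newtons":{"type":"number"}},"required":["rows"]}

```bash
mkdir -p pics; cat > h.py <<'E'
import numpy as np, cv2
from workcell import env, imaging
def cam(n):
    i=imaging.camera_info(n); f=200/np.tan(np.radians(i["vertical_fov"])/2)
    return f,i["cx"],i["cy"],np.array(i["R"]),np.array(i["t"])
def ray(n,u,v,z):
    f,cx,cy,R,t=cam(n); d=R.T@np.array([(u-cx)/f,(v-cy)/f,1]); o=-R.T@t
    return o+d*(z-o[2])/d[2]
def proj(n,X):
    f,cx,cy,R,t=cam(n); c=R@np.array(X)+t; return f*c[0]/c[2]+cx,f*c[1]/c[2]+cy
E
python3 - <<'E'
from h import *
for n in("top","scene"):
    p,d=imaging.read_camera(n); np.savez(n,p=p,d=d); cv2.imwrite(f"pics/{n}1.png",p[:,:,::-1]); i=imaging.camera_info(n); print(n,i)
E
```

```text
top {'vertical_fov': 49.15392756332402, 'cx': 318.2844145192374, 'cy': 198.4614605121087, 'R': array([[ 0.00647154, -0.99990895, -0.01184137],
       [-0.98905972, -0.00465524, -0.1474422 ],
       [ 0.14737365,  0.012666  , -0.98899979]]), 't': array([ 61.99418961, 518.51676742, 831.8623301 ])}
scene {'vertical_fov': 55.08608686727998, 'cx': 317.72692587835394, 'cy': 195.81800041122344, 'R': array([[ 0.8325238 , -0.55383972, -0.01287192],
       [-0.37781619, -0.55062807, -0.74435453],
       [ 0.40516546,  0.62455608, -0.66766058]]), 't': array([-395.32156368,  245.9683105 ,  644.37575069])}
```

View pics/top1.png

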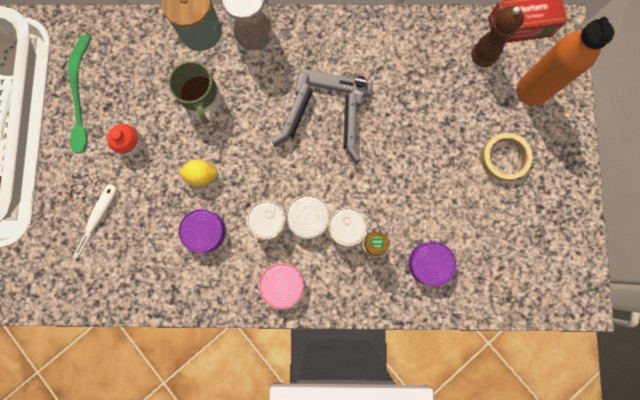

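View pics/scene1.png

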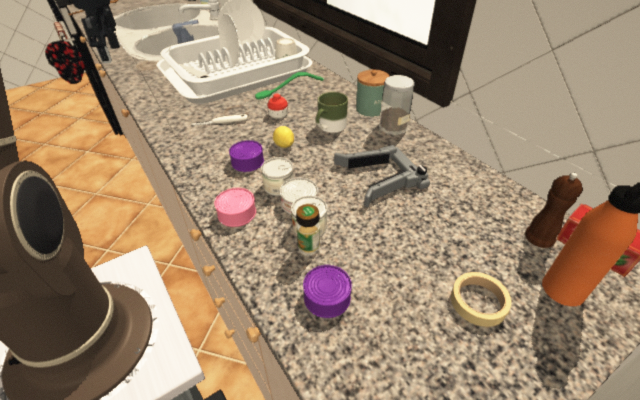

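Top view: the low tin is the middle grey ribbed lid at (308,217). Around it are tall tins A (266,221) and B (347,227) and the jar at (377,243). The look-alikes are pink at (282,286) and purple at (202,231) and (432,264). The holder's V opens downwards in the picture, with jaw tips at about (279,143) and (354,158). Next is a close crop and a measurement.

```bash
python3 - <<'E'
from h import *
z=np.load("top.npz");p,d=z["p"],z["d"]
c=p[50:320,230:400]; cv2.imwrite("pics/crop1.png",cv2.resize(c[:220],None,fx=4.4,fy=2.7*1.0) if 0 else cv2.resize(p[60:260,240:400],None,fx=3,fy=3,interpolation=cv2.INTER_CUBIC)[:,:,::-1])
f,cx,cy,R,t=cam("top")
v,u=np.mgrid[0:400,0:640]; C=np.stack([(u-cx)/f*d,(v-cy)/f*d,d],-1); W=(C-t)@R
np.save("W",W); H=W[:,:,2]
print("floor z",np.median(H[180:195,230:400]))
def circ(m,name):
    pts=W[m][:,:2].astype(np.float32); n,l,s,ce=cv2.connectedComponentsWithStats(m.astype(np.uint8))
    for k in range(1,n):
        if s[k,4]>60:
            q=W[l==k]; (c,r)=cv2.minEnclosingCircle(q[:,:2].astype(np.float32)); print(name,np.round(ce[k]),s[k,4],np.round(c,1),round(r,1),"mean",q.mean(0).round(1))
roi=np.zeros_like(H,bool); roi[190:260,240:400]=1
circ(roi&(H>50)&(H<66),"tall"); circ(roi&(H>32)&(H<46),"low"); circ(roi&(H>90),"jar")
roi2=np.zeros_like(H,bool); roi2[60:165,265:380]=1
circ(roi2&(H>28)&(H<42),"jaw")
for n,l in [("H",0)]:
    print(np.round(H[66:170:6,268:376:6]).astype(int))
E
```

```text
floor z 0.756128021787918
tall [266. 219.] 1160 [474.3 166.4] 37.7 mean [474.1 166.6  55.7]
tall [348. 226.] 1167 [460.7   6.1] 38.8 mean [461.5   7.4  55.9]
low [307. 216.] 1513 [472.3  98.6] 59.6 mean [482.9  86.9  37.9]
jar [376. 243.] 479 [413.2  -3.6] 62.0 mean [426.8 -40.8 108.6]
jaw [296. 107.] 858 [709.5 124.3] 83.1 mean [708.9 113.   34.8]
jaw [352. 118.] 841 [683.7 -23. ] 87.9 mean [685.8  -3.9  35.2]
[[  1   5   1   5  -2   0   2  -2   0  -1   3  -2   1   1   3   0   2   3]
 [  0   1   1  -1  -3   1  23  23  23  19   3   1   0  -1   1   1   1   2]
 [  0   0   0  -1  -2  32  33  22  22  21  23  24  23  25  21  46  46  -1]
 [  1  -2   1   1  -4  32  36  13  18  22  24  23  24  24  22  47  44  20]
 [  1   1  -1   1   0  30  36  34   0  -2  -1   3  16  21  28  35  34  21]
 [  2   1   0   2   4  37  36  18   0   2   2   1   3  31  38  34   8   0]
 [  1   4   4   0   2  38 900   2   1   0   1   1   0  33  36  31   0   1]
 [ -1  -1   2  -1  35  35  25   1   1   4   0  -1   1  35  36   3   1  -3]
 [  2   1  -2   2  37  33   0   2   3   2   2   2   2  35  38   2   0   3]
 [ -1   0   1   2  36  31   1   1   0   0   0   1   0  34  37   1  -1  -1]
 [  0   2   1  36  33   7  -1   1   1   1   3   0  -1  36  37   0   3  -2]
 [  0   3   1  35  33   2  -1   3   2  -1   2   2   0  31  36   3  -2  -3]
 [  2  37  34  26   0   0   1  -1   0   0   1   0  -1  35  38   6   2   1]
 [  0  28   9  -1  -2   1   2   0   2  -1   1   0   0  33  36  -1  -1   2]
 [  3  -2   5   0   1   1   3   0   1   3   3   2   0  -1  37  -1   2   2]
 [  1   1   1  -1 900   2   2   0   1  -3   2   1  -1   0  27  38   3   0]
 [ -1   0   2  -1   1   0   2   2   2   1   0   0   1   4   5  14  -1   0]
 [  0   0   0   0   1   0   0  -1  -1   0   1  -1   1   1   0   1   1  -1]]
```

View pics/crop1.png

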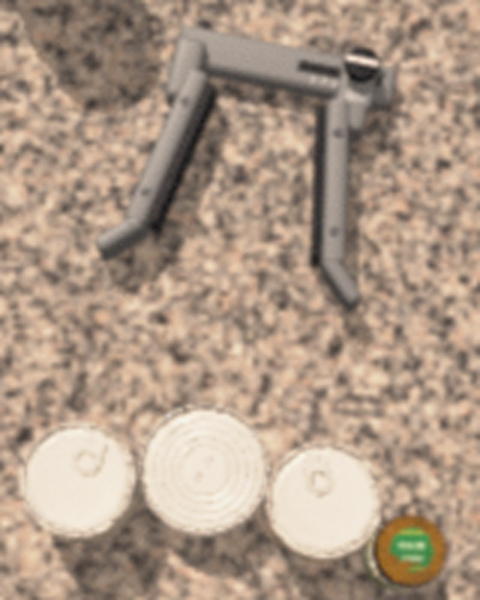

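```bash
python3 - <<'E'
from h import *
W=np.load("W.npy");H=W[:,:,2]
fits=[]
for name,(r0,r1),(a,b),s in(("L",(93,130),(270,325),1),("R",(100,142),(335,375),-1)):
    P=[]
    for v in range(r0,r1):
        cols=[u for u in range(a,b) if 31<H[v,u]<42]
        if len(cols)<3: continue
        u=np.mean(cols); P.append([*ray("top",u,v,36)[:2],len(cols)])
        
    P=np.array(P); l=cv2.fitLine(P[:,:2].astype(np.float32),cv2.DIST_HUBER,0,.01,.01).ravel()
    if l[0]<0:l[:2]*=-1
    print(name,l,np.degrees(np.arctan2(l[1],l[0])),P[:,2].mean(),P[[0,-1]]); fits.append(l)
z=np.load("top.npz")["p"].astype(int)
for q,w in(((212,85),36),((155,230),36),((318,110),36),((313,262),36)):
    pass
def r(q,z=36): return ray("top",240+q[0]/3,60+q[1]/3,z)[:2].round(1)
print([r(q) for q in((212,85),(155,228),(318,110),(313,262))])
# low tin from lid circle in image
g=cv2.cvtColor(np.load("top.npz")["p"],cv2.COLOR_RGB2HSV)
m=((H>30)&(H<48)).astype(np.uint8); m[:190]=0;m[260:]=0;m[:,:278]=0;m[:,338:]=0
ys,xs=np.nonzero(cv2.morphologyEx(m,cv2.MORPH_OPEN,np.ones((7,7))))
(c,rr)=cv2.minEnclosingCircle(np.c_[xs,ys].astype(np.float32)); print("low",c,rr,ray("top",*c,40),"lid crop",r((204,470),40))
print("A",r((79,481),58),"B",r((323,502),58))
E
```

```text
L [ 9.2730260e-01 -3.7431258e-01  7.0038910e+02  1.1222077e+02] -21.98183 11.72972972972973 [[739.45306194  97.00803184  12.        ]
 [662.0898032  128.49179453  10.        ]]
R [ 9.9963671e-01 -2.6953636e-02  6.8822516e+02  5.2855855e-01] -1.5445164 10.857142857142858 [[724.46944453  -6.93892999  15.        ]
 [637.13960448   2.03517293   9.        ]]
[array([749.6,  82.2]), array([647.3, 120.1]), array([731.6,   9. ]), array([623.8,  12.7])]
low (307.36956787109375, 215.87681579589844) 21.975208282470703 [483.07082678  86.23424235  40.        ] lid crop [481.5  85. ]
A [472.  164.9] B [459.3   7.7]
```

```bash
python3 - <<'E'
from h import *
s=env.observe(); print(s["time"],s["ee_pos"],s["tool_rot"],s["gripper_width"],s["wrist_force"])
W=np.load("W.npy"); print(W[286,282],W[231,202],W[173,198])
E
```

```text
0.1 [252.29073307 571.28873141 205.133938  ] [[-9.14791412e-01  4.03926236e-01 -5.17849028e-04]
 [ 4.03926562e-01  9.14790410e-01 -1.35616865e-03]
 [-7.40687732e-05 -1.44978441e-03 -9.99998946e-01]] 85.43807665540648 [ 0.10997346 -0.47191544  0.29969301]
[346.36020844 134.37751919  34.81598695] [452.26883622 294.8607128   36.41229494] [565.40165042 302.68154335  55.60647106]
```

>>> servo_tool([
  {"dx": 4, "dy": -4, "rz": 8, "grip": 0.3},
  {"dx": 6, "dy": -9, "rz": 16, "grip": 0.3},
  {"dx": 8, "dy": -13, "rz": 19, "grip": 0.3},
  {"dx": 10, "dy": -17, "rz": 19, "grip": 0.3},
  {"dx": 12, "dy": -22, "rz": 19, "grip": 0.3},
  {"dx": 14, "dy": -27, "rz": 19, "grip": 0.3},
  {"dx": 15, "dy": -32, "rz": 19, "grip": 0.3},
  {"dx": 16, "dy": -37, "rz": 19, "grip": 0.3},
  {"dx": 16.9, "dy": -42, "rz": 19, "grip": 0.3},
  {"dx": 16.9, "dy": -48, "rz": 19, "grip": 0.3},
  {"dx": 16.9, "dy": -48, "rz": 19, "grip": 0.3},
  {"dx": 16.9, "dy": -48, "rz": 19, "grip": 0.3},
])

```text
validation failed for argument at $.ro...
```

>>> servo_tool([
  {"dx": 4, "dy": -4, "dz": 0, "rx": 0, "ry": 0, "rz": 8, "grip": 0.3},
  {"dx": 7, "dy": -8, "dz": 0, "rx": 0, "ry": 0, "rz": 16, "grip": 0.3},
  {"dx": 9, "dy": -12, "dz": 0, "rx": 0, "ry": 0, "rz": 19, "grip": 0.3},
  {"dx": 11, "dy": -16, "dz": 0, "rx": 0, "ry": 0, "rz": 19, "grip": 0.3},
  {"dx": 13, "dy": -21, "dz": 0, "rx": 0, "ry": 0, "rz": 19, "grip": 0.3},
  {"dx": 14, "dy": -26, "dz": 0, "rx": 0, "ry": 0, "rz": 19, "grip": 0.3},
  {"dx": 15, "dy": -31, "dz": 0, "rx": 0, "ry": 0, "rz": 19, "grip": 0.3},
  {"dx": 16, "dy": -36, "dz": 0, "rx": 0, "ry": 0, "rz": 19, "grip": 0.3},
  {"dx": 16.9, "dy": -41, "dz": 0, "rx": 0, "ry": 0, "rz": 19, "grip": 0.3},
  {"dx": 16.9, "dy": -46, "dz": 0, "rx": 0, "ry": 0, "rz": 19, "grip": 0.3},
  {"dx": 16.9, "dy": -48, "dz": 0, "rx": 0, "ry": 0, "rz": 19, "grip": 0.3},
  {"dx": 16.9, "dy": -48, "dz": 0, "rx": 0, "ry": 0, "rz": 19, "grip": 0.3},
])

```text
time: 1.3
ee_pos: [421.2, 87.5, 205.9]
tool_rot: [[-0.996, 0.091, -0.0], [0.091, 0.996, -0.001], [0.0, -0.001, -1.0]]
wrist_force: [-0.5, 0.7, 0.1]
gripper_width: 29.8
grip_force: 0.0
```

>>> servo_tool([
  {"dx": 0, "dy": 0, "dz": 0, "rx": 0, "ry": 0, "rz": 0, "grip": 0.3},
  {"dx": 0, "dy": 0, "dz": -4, "rx": 0, "ry": 0, "rz": 0, "grip": 0.3},
  {"dx": 0, "dy": 0, "dz": -8, "rx": 0, "ry": 0, "rz": 0, "grip": 0.3},
  {"dx": 0, "dy": 0, "dz": -11, "rx": 0, "ry": 0, "rz": 0, "grip": 0.3},
  {"dx": 0, "dy": 0, "dz": -11, "rx": 0, "ry": 0, "rz": 0, "grip": 0.3},
])

```text
time: 1.8
ee_pos: [418.6, 92.5, 92.7]
tool_rot: [[-0.997, 0.081, -0.007], [0.081, 0.997, -0.002], [0.007, -0.003, -1.0]]
wrist_force: [0.3, -0.1, 0.9]
gripper_width: 29.9
grip_force: 0.0
```

```bash
python3 - <<'E'
from h import *
s=env.observe(); print(s["ee_pos"],s["wrist_force"],s["gripper_width"])
for n in("top","scene"):
    p,d=imaging.read_camera(n); np.savez(n+"2",p=p,d=d)
    x,y=map(int,proj(n,[440,86,40])); x=max(x,100)
    a=p[max(0,y-90):y+70,x-100:x+110]; cv2.imwrite(f"pics/{n}2.png",cv2.resize(a,None,fx=3,fy=3)[:,:,::-1])
a=cv2.imread("pics/top2.png");b=cv2.imread("pics/scene2.png")
k=np.hstack([cv2.resize(a,(400,int(a.shape[0]*400/a.shape[1])))[:300],cv2.resize(b,(400,int(b.shape[0]*400/b.shape[1])))[:300]]); cv2.imwrite("pics/both2.png",k)
E
```

```text
[418.60880401  92.46696229  92.69002161] [ 0.28001226 -0.08001774  0.85658442] 29.942710887438263
```

View pics/both2.png

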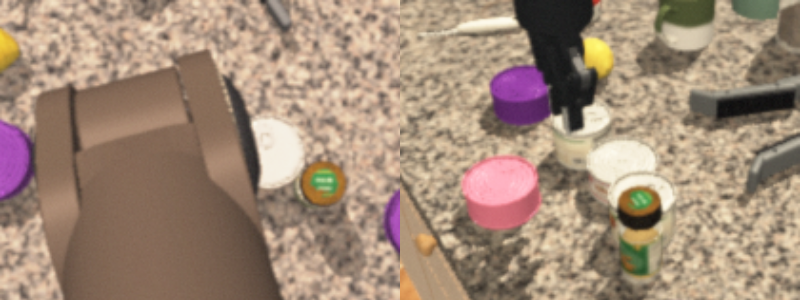

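The top view is blocked by the arm. The scene view shows the fingers still raised, about 93 mm up, above the gap behind the low tin, with nothing touched. I'll lower them now.

>>> servo_tool([
  {"dx": 0, "dy": 0, "dz": -2, "rx": 0, "ry": 0, "rz": 0, "grip": 0.3},
  {"dx": 0, "dy": 0, "dz": -4, "rx": 0, "ry": 0, "rz": 0, "grip": 0.3},
  {"dx": 0, "dy": 0, "dz": -6, "rx": 0, "ry": 0, "rz": 0, "grip": 0.3},
  {"dx": 0, "dy": 0, "dz": -7.5, "rx": 0, "ry": 0, "rz": 0, "grip": 0.3},
  {"dx": 0, "dy": 0, "dz": -8.3, "rx": 0, "ry": 0, "rz": 0, "grip": 0.3},
  {"dx": 0, "dy": 0, "dz": -8.3, "rx": 0, "ry": 0, "rz": 0, "grip": 0.3},
  {"dx": 0, "dy": 0, "dz": -8.3, "rx": 0, "ry": 0, "rz": 0, "grip": 0.3},
  {"dx": 0, "dy": 0, "dz": -8.3, "rx": 0, "ry": 0, "rz": 0, "grip": 0.3},
])

```text
time: 2.7
ee_pos: [422.3, 92.1, 13.9]
tool_rot: [[-0.996, 0.084, 0.002], [0.084, 0.996, 0.001], [-0.002, 0.001, -1.0]]
wrist_force: [0.1, -0.6, -0.3]
gripper_width: 30.0
grip_force: 0.0
```

```bash
python3 - <<'E'
from h import *
s=env.observe(); print(s["ee_pos"],s["wrist_force"],s["gripper_width"])
p,d=imaging.read_camera("scene"); np.savez("scene3",p=p,d=d)
x,y=map(int,proj("scene",[450,80,40])); print(x,y,proj("scene",s["ee_pos"]))
cv2.imwrite("pics/s3.png",cv2.resize(p[y-60:y+60,x-80:x+80],None,fx=4,fy=4,interpolation=cv2.INTER_CUBIC)[:,:,::-1])
E
```

```text
[422.31502319  92.1043081   13.91858605] [ 0.05678078 -0.59481367 -0.26629176] 30.04473035373622
288 196 (np.float64(275.5800954279924), np.float64(207.06696510807924))
```

View pics/s3.png

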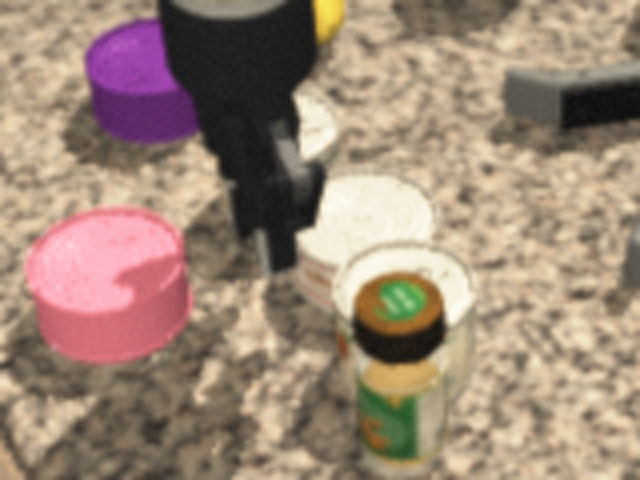

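The fingers are down behind the low tin, clear of the pink tin and both tall tins. I'll push along the way out, at about -4.8°.

>>> servo_tool([
  {"dx": 0.3, "dy": -0.02, "dz": 0, "rx": 0, "ry": 0, "rz": 0, "grip": 0.3},
  {"dx": 0.6, "dy": -0.05, "dz": 0, "rx": 0, "ry": 0, "rz": 0, "grip": 0.3},
  {"dx": 0.9, "dy": -0.07, "dz": 0, "rx": 0, "ry": 0, "rz": 0, "grip": 0.3},
  {"dx": 1.2, "dy": -0.1, "dz": 0, "rx": 0, "ry": 0, "rz": 0, "grip": 0.3},
  {"dx": 1.5, "dy": -0.12, "dz": 0, "rx": 0, "ry": 0, "rz": 0, "grip": 0.3},
  {"dx": 1.8, "dy": -0.15, "dz": 0, "rx": 0, "ry": 0, "rz": 0, "grip": 0.3},
  {"dx": 2.1, "dy": -0.17, "dz": 0, "rx": 0, "ry": 0, "rz": 0, "grip": 0.3},
  {"dx": 2.5, "dy": -0.2, "dz": 0, "rx": 0, "ry": 0, "rz": 0, "grip": 0.3},
  {"dx": 3, "dy": -0.25, "dz": 0, "rx": 0, "ry": 0, "rz": 0, "grip": 0.3},
])

```text
time: 3.65
ee_pos: [451.6, 89.2, 12.9]
tool_rot: [[-0.996, 0.084, -0.0], [0.084, 0.996, -0.0], [0.0, -0.0, -1.0]]
wrist_force: [-1.5, 0.3, 0.6]
gripper_width: 29.9
grip_force: 0.9
```

>>> servo_tool([
  {"dx": 0.5, "dy": -0.04, "dz": 0, "rx": 0, "ry": 0, "rz": 0, "grip": 0.3},
  {"dx": 1, "dy": -0.08, "dz": 0, "rx": 0, "ry": 0, "rz": 0, "grip": 0.3},
  {"dx": 1.5, "dy": -0.12, "dz": 0, "rx": 0, "ry": 0, "rz": 0, "grip": 0.3},
  {"dx": 2, "dy": -0.16, "dz": 0, "rx": 0, "ry": 0, "rz": 0, "grip": 0.3},
  {"dx": 2.5, "dy": -0.2, "dz": 0, "rx": 0, "ry": 0, "rz": 0, "grip": 0.3},
  {"dx": 3, "dy": -0.24, "dz": 0, "rx": 0, "ry": 0, "rz": 0, "grip": 0.3},
  {"dx": 3.5, "dy": -0.28, "dz": 0, "rx": 0, "ry": 0, "rz": 0, "grip": 0.3},
  {"dx": 4, "dy": -0.32, "dz": 0, "rx": 0, "ry": 0, "rz": 0, "grip": 0.3},
  {"dx": 4.5, "dy": -0.36, "dz": 0, "rx": 0, "ry": 0, "rz": 0, "grip": 0.3},
  {"dx": 5, "dy": -0.4, "dz": 0, "rx": 0, "ry": 0, "rz": 0, "grip": 0.3},
  {"dx": 5.5, "dy": -0.45, "dz": 0, "rx": 0, "ry": 0, "rz": 0, "grip": 0.3},
  {"dx": 5.5, "dy": -0.45, "dz": 0, "rx": 0, "ry": 0, "rz": 0, "grip": 0.3},
])

```text
time: 4.85
ee_pos: [507.6, 84.7, 13.0]
tool_rot: [[-0.996, 0.084, 0.001], [0.084, 0.996, 0.0], [-0.001, 0.0, -1.0]]
wrist_force: [-0.9, -0.3, -0.2]
gripper_width: 29.5
grip_force: 0.2
```

```bash
python3 - <<'E'
from h import *
s=env.observe(); print(s["ee_pos"],s["wrist_force"],s["gripper_width"])
A=[]
for n in("top","scene"):
    p,d=imaging.read_camera(n); np.savez(n+"4",p=p,d=d)
    x,y=map(int,proj(n,[550,70,40]))
    A.append(cv2.resize(p[max(0,y-75):max(0,y-75)+150,x-100:x+100],(400,300),interpolation=cv2.INTER_CUBIC))
cv2.imwrite("pics/both4.png",np.hstack(A)[:,:,::-1])
E
```

```text
[507.56174971  84.66531962  12.98915165] [-0.94075124 -0.25012468 -0.19718867] 29.537454091600754
```

View pics/both4.png

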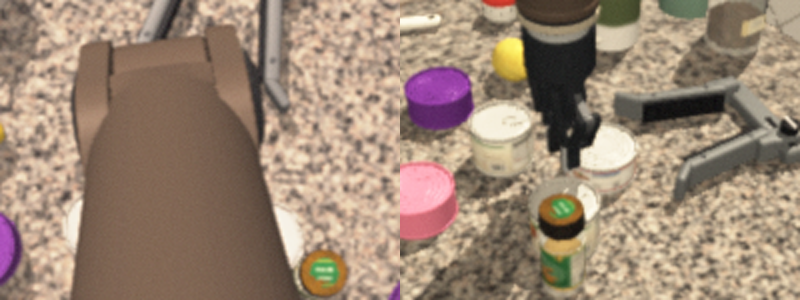

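The tin is out and both tall tins and the jar are where they were. Now I'll curve onto the V's axis, at about -11.8°.

>>> servo_tool([
  {"dx": 0.5, "dy": -0.02, "dz": 0, "rx": 0, "ry": 0, "rz": -0.5, "grip": 0.3},
  {"dx": 1.1, "dy": -0.04, "dz": 0, "rx": 0, "ry": 0, "rz": -1, "grip": 0.3},
  {"dx": 1.6, "dy": -0.07, "dz": 0, "rx": 0, "ry": 0, "rz": -2, "grip": 0.3},
  {"dx": 2.1, "dy": -0.1, "dz": 0, "rx": 0, "ry": 0, "rz": -2.7, "grip": 0.3},
  {"dx": 2.6, "dy": -0.13, "dz": 0, "rx": 0, "ry": 0, "rz": -3.3, "grip": 0.3},
  {"dx": 3.2, "dy": -0.16, "dz": 0, "rx": 0, "ry": 0, "rz": -4, "grip": 0.3},
  {"dx": 3.7, "dy": -0.2, "dz": 0, "rx": 0, "ry": 0, "rz": -4.8, "grip": 0.3},
  {"dx": 4.2, "dy": -0.23, "dz": 0, "rx": 0, "ry": 0, "rz": -5.5, "grip": 0.3},
  {"dx": 4.7, "dy": -0.27, "dz": 0, "rx": 0, "ry": 0, "rz": -6.2, "grip": 0.3},
  {"dx": 5.2, "dy": -0.3, "dz": 0, "rx": 0, "ry": 0, "rz": -7, "grip": 0.3},
  {"dx": 5.7, "dy": -0.39, "dz": 0, "rx": 0, "ry": 0, "rz": -7, "grip": 0.3},
  {"dx": 6.2, "dy": -0.49, "dz": 0, "rx": 0, "ry": 0, "rz": -7, "grip": 0.3},
])

```text
time: 6.15
ee_pos: [568.8, 79.8, 12.9]
tool_rot: [[-0.979, 0.205, -0.0], [0.205, 0.979, 0.0], [0.0, 0.0, -1.0]]
wrist_force: [-2.2, 0.6, 0.9]
gripper_width: 30.0
grip_force: 0.8
```

>>> servo_tool([
  {"dx": 0.5, "dy": -0.1, "dz": 0, "rx": 0, "ry": 0, "rz": 0, "grip": 0.3},
  {"dx": 1, "dy": -0.2, "dz": 0, "rx": 0, "ry": 0, "rz": 0, "grip": 0.3},
  {"dx": 1.5, "dy": -0.3, "dz": 0, "rx": 0, "ry": 0, "rz": 0, "grip": 0.3},
  {"dx": 2, "dy": -0.4, "dz": 0, "rx": 0, "ry": 0, "rz": 0, "grip": 0.3},
  {"dx": 2.5, "dy": -0.5, "dz": 0, "rx": 0, "ry": 0, "rz": 0, "grip": 0.3},
  {"dx": 3, "dy": -0.6, "dz": 0, "rx": 0, "ry": 0, "rz": 0, "grip": 0.3},
  {"dx": 3.5, "dy": -0.7, "dz": 0, "rx": 0, "ry": 0, "rz": 0, "grip": 0.3},
  {"dx": 4, "dy": -0.8, "dz": 0, "rx": 0, "ry": 0, "rz": 0, "grip": 0.3},
  {"dx": 4, "dy": -0.8, "dz": 0, "rx": 0, "ry": 0, "rz": 0, "grip": 0.3},
])

```text
time: 7.05
ee_pos: [609.5, 71.5, 13.0]
tool_rot: [[-0.979, 0.205, 0.001], [0.205, 0.979, -0.0], [-0.001, 0.0, -1.0]]
wrist_force: [-0.6, 0.2, -0.2]
gripper_width: 29.4
grip_force: 0.2
```

```bash
python3 - <<'E'
from h import *
s=env.observe(); print(s["ee_pos"],s["wrist_force"],s["tool_rot"][:,0])
p,d=imaging.read_camera("scene"); np.savez("scene5",p=p,d=d)
c=s["ee_pos"]-51.5*np.array(s["tool_rot"])[:,0]; print("tin",c)
x,y=map(int,proj("scene",[640,60,40])); print(x,y)
cv2.imwrite("pics/s5.png",cv2.resize(p[y-70:y+70,x-90:x+90],None,fx=4,fy=4,interpolation=cv2.INTER_CUBIC)[:,:,::-1])
E
```

```text
[609.50881306  71.54182347  12.96544163] [-0.57444432  0.17325829 -0.23759968] [-0.97871265  0.2052324  -0.00110229]
tin [659.91251448  60.97235512  13.02220945]
361 171
```

View pics/s5.png

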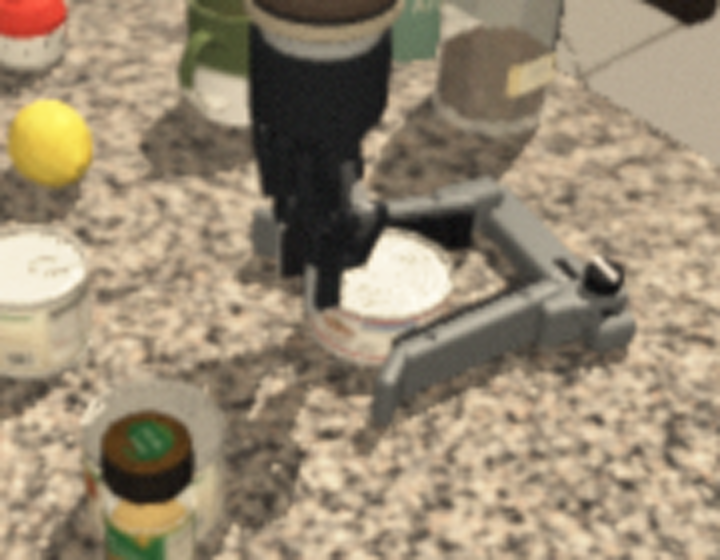

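The tin is in the mouth, on the V's middle line. I'll back off, shut the fingers and push at one point.

>>> servo_tool([
  {"dx": -0.6, "dy": 0.12, "dz": 0, "rx": 0, "ry": 0, "rz": 0, "grip": 0.3},
  {"dx": -1, "dy": 0.2, "dz": 0, "rx": 0, "ry": 0, "rz": 0, "grip": 0.3},
  {"dx": -1, "dy": 0.2, "dz": -0.3, "rx": 0, "ry": 0, "rz": 0, "grip": 1},
  {"dx": -1, "dy": 0.2, "dz": -0.3, "rx": 0, "ry": 0, "rz": 0, "grip": 1},
  {"dx": -1, "dy": 0.2, "dz": -0.3, "rx": 0, "ry": 0, "rz": 0, "grip": 1},
  {"dx": -1, "dy": 0.2, "dz": -0.3, "rx": 0, "ry": 0, "rz": 0, "grip": 1},
  {"dx": -0.7, "dy": 0.14, "dz": -0.3, "rx": 0, "ry": 0, "rz": 0, "grip": 1},
  {"dx": -0.4, "dy": 0.08, "dz": -0.3, "rx": 0, "ry": 0, "rz": 0, "grip": 1},
  {"dx": -0.1, "dy": 0.02, "dz": -0.3, "rx": 0, "ry": 0, "rz": 0, "grip": 1},
  {"dx": 0.2, "dy": -0.04, "dz": -0.3, "rx": 0, "ry": 0, "rz": 0, "grip": 1},
  {"dx": 0.5, "dy": -0.1, "dz": -0.3, "rx": 0, "ry": 0, "rz": 0, "grip": 1},
  {"dx": 0.7, "dy": -0.14, "dz": -0.3, "rx": 0, "ry": 0, "rz": 0, "grip": 1},
])

```text
time: 8.3
ee_pos: [615.7, 70.4, 9.8]
tool_rot: [[-0.979, 0.205, -0.0], [0.205, 0.979, 0.0], [0.0, -0.0, -1.0]]
wrist_force: [-0.9, -0.1, 2.2]
gripper_width: 0.1
grip_force: 1.1
```

>>> servo_tool([
  {"dx": 0.2, "dy": -0.04, "dz": 0, "rx": 0, "ry": 0, "rz": 0, "grip": 1},
  {"dx": 0.4, "dy": -0.08, "dz": 0, "rx": 0, "ry": 0, "rz": 0, "grip": 1},
  {"dx": 0.6, "dy": -0.12, "dz": 0, "rx": 0, "ry": 0, "rz": 0, "grip": 1},
  {"dx": 0.8, "dy": -0.16, "dz": 0, "rx": 0, "ry": 0, "rz": 0, "grip": 1},
  {"dx": 1, "dy": -0.2, "dz": 0, "rx": 0, "ry": 0, "rz": 0, "grip": 1},
])

```text
time: 8.8
ee_pos: [625.5, 68.4, 9.8]
tool_rot: [[-0.979, 0.205, -0.0], [0.205, 0.979, 0.0], [0.0, 0.0, -1.0]]
wrist_force: [-1.8, 1.3, 0.5]
gripper_width: -0.0
grip_force: 1.2
```

>>> servo_tool([
  {"dx": 0.1, "dy": -0.02, "dz": 0, "rx": 0, "ry": 0, "rz": 0, "grip": 1},
  {"dx": 0.2, "dy": -0.04, "dz": 0, "rx": 0, "ry": 0, "rz": 0, "grip": 1},
  {"dx": 0.3, "dy": -0.06, "dz": 0, "rx": 0, "ry": 0, "rz": 0, "grip": 1},
  {"dx": 0.4, "dy": -0.08, "dz": 0, "rx": 0, "ry": 0, "rz": 0, "grip": 1},
])

```text
time: 9.2
ee_pos: [629.4, 67.8, 9.8]
tool_rot: [[-0.979, 0.205, -0.0], [0.205, 0.979, 0.0], [0.0, 0.0, -1.0]]
wrist_force: [-2.0, 1.5, -0.0]
gripper_width: 0.0
grip_force: 1.3
```

>>> servo_tool([
  {"dx": 0.1, "dy": -0.02, "dz": 0, "rx": 0, "ry": 0, "rz": 0, "grip": 1},
  {"dx": 0.15, "dy": -0.03, "dz": 0, "rx": 0, "ry": 0, "rz": 0, "grip": 1},
])

```text
time: 9.4
ee_pos: [631.0, 67.5, 9.9]
tool_rot: [[-0.979, 0.205, -0.0], [0.205, 0.979, 0.0], [0.0, 0.0, -1.0]]
wrist_force: [-2.5, 3.0, 0.9]
gripper_width: 0.4
grip_force: 1.4
```

>>> servo_tool([
  {"dx": 0.05, "dy": 0.05, "dz": 0, "rx": 0, "ry": 0, "rz": 0, "grip": 1},
  {"dx": 0.15, "dy": 0.05, "dz": 0, "rx": 0, "ry": 0, "rz": 0, "grip": 1},
])

```text
time: 9.6
ee_pos: [632.5, 67.8, 9.9]
tool_rot: [[-0.979, 0.205, -0.0], [0.205, 0.979, -0.0], [0.0, -0.0, -1.0]]
wrist_force: [-0.9, 0.4, 0.6]
gripper_width: 0.3
grip_force: 1.2
```

>>> servo_tool([
  {"dx": 0.08, "dy": 0, "dz": 0, "rx": 0, "ry": 0, "rz": 0, "grip": 1},
  {"dx": 0.16, "dy": 0, "dz": 0, "rx": 0, "ry": 0, "rz": 0, "grip": 1},
])

```text
time: 9.8
ee_pos: [634.2, 67.8, 9.9]
tool_rot: [[-0.979, 0.205, 0.0], [0.205, 0.979, 0.0], [-0.0, 0.0, -1.0]]
wrist_force: [-2.5, 2.2, 0.0]
gripper_width: 0.3
grip_force: 1.2
```

>>> servo_tool([
  {"dx": 0.08, "dy": 0, "dz": 0, "rx": 0, "ry": 0, "rz": 0, "grip": 1},
  {"dx": 0.16, "dy": 0, "dz": 0, "rx": 0, "ry": 0, "rz": 0, "grip": 1},
])

```text
time: 10.0
ee_pos: [635.7, 67.8, 9.9]
tool_rot: [[-0.979, 0.205, 0.0], [0.205, 0.979, -0.0], [-0.0, -0.0, -1.0]]
wrist_force: [-1.2, 1.0, 0.2]
gripper_width: 0.1
grip_force: 1.1
```

>>> servo_tool([
  {"dx": 0.08, "dy": 0, "dz": 0, "rx": 0, "ry": 0, "rz": 0, "grip": 1},
  {"dx": 0.15, "dy": 0, "dz": 0, "rx": 0, "ry": 0, "rz": 0, "grip": 1},
])

```text
time: 10.2
ee_pos: [637.3, 67.8, 9.9]
tool_rot: [[-0.979, 0.205, 0.0], [0.205, 0.979, -0.0], [-0.0, 0.0, -1.0]]
wrist_force: [-2.4, 0.9, 0.4]
gripper_width: -0.2
grip_force: 1.1
```

>>> servo_tool([
  {"dx": 0.06, "dy": 0, "dz": 0, "rx": 0, "ry": 0, "rz": 0, "grip": 1},
  {"dx": 0.12, "dy": 0, "dz": 0, "rx": 0, "ry": 0, "rz": 0, "grip": 1},
])

```text
time: 10.4
ee_pos: [638.4, 67.8, 9.9]
tool_rot: [[-0.979, 0.205, -0.0], [0.205, 0.979, 0.0], [0.0, 0.0, -1.0]]
wrist_force: [-2.0, 1.2, 0.5]
gripper_width: 0.2
grip_force: 1.1
```

>>> servo_tool([
  {"dx": 0.06, "dy": 0, "dz": 0, "rx": 0, "ry": 0, "rz": 0, "grip": 1},
  {"dx": 0.12, "dy": -0.01, "dz": 0, "rx": 0, "ry": 0, "rz": 0, "grip": 1},
])

```text
time: 10.6
ee_pos: [639.6, 67.8, 9.9]
tool_rot: [[-0.979, 0.205, 0.0], [0.205, 0.979, 0.0], [-0.0, 0.0, -1.0]]
wrist_force: [-2.2, 1.0, 0.2]
gripper_width: -0.3
grip_force: 1.1
```

>>> servo_tool([
  {"dx": 0.07, "dy": 0, "dz": 0, "rx": 0, "ry": 0, "rz": 0, "grip": 1},
  {"dx": 0.14, "dy": -0.01, "dz": 0, "rx": 0, "ry": 0, "rz": 0, "grip": 1},
])

```text
time: 10.8
ee_pos: [641.0, 67.7, 9.9]
tool_rot: [[-0.979, 0.205, -0.0], [0.205, 0.979, 0.0], [0.0, 0.0, -1.0]]
wrist_force: [-2.5, 1.5, 0.6]
gripper_width: 0.2
grip_force: 1.2
```

>>> servo_tool([
  {"dx": 0.07, "dy": 0, "dz": 0, "rx": 0, "ry": 0, "rz": 0, "grip": 1},
  {"dx": 0.14, "dy": -0.01, "dz": 0, "rx": 0, "ry": 0, "rz": 0, "grip": 1},
])

```text
time: 11.0
ee_pos: [642.4, 67.6, 9.9]
tool_rot: [[-0.979, 0.205, -0.0], [0.205, 0.979, 0.0], [0.0, 0.0, -1.0]]
wrist_force: [-2.4, 0.6, -0.3]
gripper_width: -0.1
grip_force: 1.2
```

>>> servo_tool([
  {"dx": 0.07, "dy": 0, "dz": 0, "rx": 0, "ry": 0, "rz": 0, "grip": 1},
  {"dx": 0.14, "dy": -0.01, "dz": 0, "rx": 0, "ry": 0, "rz": 0, "grip": 1},
])

```text
time: 11.2
ee_pos: [643.8, 67.5, 9.9]
tool_rot: [[-0.979, 0.205, -0.0], [0.205, 0.979, 0.0], [0.0, 0.0, -1.0]]
wrist_force: [-1.7, 1.0, 0.8]
gripper_width: -0.1
grip_force: 1.2
```

>>> servo_tool([
  {"dx": 0.07, "dy": -0.01, "dz": 0, "rx": 0, "ry": 0, "rz": 0, "grip": 1},
  {"dx": 0.14, "dy": -0.02, "dz": 0, "rx": 0, "ry": 0, "rz": 0, "grip": 1},
])

```text
time: 11.4
ee_pos: [645.2, 67.3, 9.9]
tool_rot: [[-0.979, 0.205, -0.0], [0.205, 0.979, 0.0], [0.0, 0.0, -1.0]]
wrist_force: [-2.4, 2.3, 0.7]
gripper_width: 0.3
grip_force: 1.5
```

>>> servo_tool([
  {"dx": 0.07, "dy": 0, "dz": 0, "rx": 0, "ry": 0, "rz": 0, "grip": 1},
  {"dx": 0.14, "dy": 0, "dz": 0, "rx": 0, "ry": 0, "rz": 0, "grip": 1},
])

```text
time: 11.6
ee_pos: [645.7, 67.1, 9.8]
tool_rot: [[-0.979, 0.205, -0.002], [0.205, 0.979, -0.0], [0.002, -0.0, -1.0]]
wrist_force: [-6.2, 1.5, 2.9]
gripper_width: -0.3
grip_force: 3.2
```

>>> servo_tool([
  {"dx": 0, "dy": 0, "dz": 0, "rx": 0, "ry": 0, "rz": 0, "grip": 1},
])

```text
time: 11.7
ee_pos: [645.7, 67.2, 9.8]
tool_rot: [[-0.979, 0.205, -0.002], [0.205, 0.979, -0.0], [0.002, -0.0, -1.0]]
wrist_force: [-5.6, 0.2, 2.9]
gripper_width: 0.1
grip_force: 2.8
```

Both jaws touch now. I'll go on in half-millimetre steps along the axis.

>>> servo_tool([
  {"dx": 0.05, "dy": -0.01, "dz": 0, "rx": 0, "ry": 0, "rz": 0, "grip": 1},
  {"dx": 0.05, "dy": -0.01, "dz": 0, "rx": 0, "ry": 0, "rz": 0, "grip": 1},
])

```text
time: 11.9
ee_pos: [645.9, 67.0, 9.8]
tool_rot: [[-0.979, 0.205, -0.002], [0.205, 0.979, -0.0], [0.002, -0.001, -1.0]]
wrist_force: [-6.6, 0.4, 4.0]
gripper_width: -0.1
grip_force: 3.2
```

>>> servo_tool([
  {"dx": 0.1, "dy": -0.02, "dz": 0, "rx": 0, "ry": 0, "rz": 0, "grip": 1},
  {"dx": 0.1, "dy": -0.02, "dz": 0, "rx": 0, "ry": 0, "rz": 0, "grip": 1},
])

```text
time: 12.1
ee_pos: [646.5, 66.8, 9.7]
tool_rot: [[-0.979, 0.205, -0.003], [0.205, 0.979, -0.0], [0.003, -0.001, -1.0]]
wrist_force: [-7.3, 1.1, 5.2]
gripper_width: -0.3
grip_force: 3.9
```

>>> servo_tool([
  {"dx": 0.1, "dy": -0.02, "dz": 0.02, "rx": 0, "ry": 0, "rz": 0, "grip": 1},
  {"dx": 0.1, "dy": -0.02, "dz": 0.02, "rx": 0, "ry": 0, "rz": 0, "grip": 1},
])

```text
time: 12.3
ee_pos: [647.1, 66.6, 9.8]
tool_rot: [[-0.979, 0.205, -0.004], [0.205, 0.979, -0.0], [0.004, -0.001, -1.0]]
wrist_force: [-7.9, 0.5, 4.8]
gripper_width: -0.2
grip_force: 4.1
```

>>> servo_tool([
  {"dx": 0.12, "dy": -0.02, "dz": 0.02, "rx": 0, "ry": 0, "rz": 0, "grip": 1},
  {"dx": 0.12, "dy": -0.02, "dz": 0.02, "rx": 0, "ry": 0, "rz": 0, "grip": 1},
])

```text
time: 12.5
ee_pos: [647.9, 66.3, 9.8]
tool_rot: [[-0.979, 0.205, -0.005], [0.205, 0.979, -0.0], [0.005, -0.001, -1.0]]
wrist_force: [-8.9, 0.8, 3.9]
gripper_width: 0.1
grip_force: 4.6
```

>>> servo_tool([
  {"dx": 0.15, "dy": -0.03, "dz": 0.02, "rx": 0, "ry": 0, "rz": 0, "grip": 1},
  {"dx": 0.15, "dy": -0.03, "dz": 0.02, "rx": 0, "ry": 0, "rz": 0, "grip": 1},
])

```text
time: 12.7
ee_pos: [648.8, 66.0, 9.8]
tool_rot: [[-0.979, 0.205, -0.006], [0.205, 0.979, -0.0], [0.006, -0.002, -1.0]]
wrist_force: [-10.6, 1.3, 5.2]
gripper_width: -0.1
grip_force: 5.2
```

>>> servo_tool([
  {"dx": 0.15, "dy": -0.03, "dz": 0.02, "rx": 0, "ry": 0, "rz": 0, "grip": 1},
  {"dx": 0.15, "dy": -0.03, "dz": 0.02, "rx": 0, "ry": 0, "rz": 0, "grip": 1},
])

```text
time: 12.9
ee_pos: [649.7, 65.7, 9.8]
tool_rot: [[-0.979, 0.205, -0.007], [0.205, 0.979, -0.0], [0.007, -0.002, -1.0]]
wrist_force: [-11.3, 1.0, 5.4]
gripper_width: 0.1
grip_force: 5.9
```

>>> servo_tool([
  {"dx": 0.2, "dy": -0.04, "dz": 0.02, "rx": 0, "ry": 0, "rz": 0, "grip": 1},
  {"dx": 0.2, "dy": -0.04, "dz": 0.02, "rx": 0, "ry": 0, "rz": 0, "grip": 1},
])

```text
time: 13.1
ee_pos: [651.0, 65.3, 9.8]
tool_rot: [[-0.979, 0.205, -0.009], [0.205, 0.979, -0.0], [0.008, -0.002, -1.0]]
wrist_force: [-13.6, 1.4, 5.7]
gripper_width: 0.1
grip_force: 6.9
```

The push has reached 13.6 N. I'll let go straight back, then lift.

>>> servo_tool([
  {"dx": -0.3, "dy": 0.06, "dz": 0, "rx": 0, "ry": 0, "rz": 0, "grip": 1},
  {"dx": -0.8, "dy": 0.16, "dz": 0, "rx": 0, "ry": 0, "rz": 0, "grip": 1},
  {"dx": -1.8, "dy": 0.37, "dz": 0, "rx": 0, "ry": 0, "rz": 0, "grip": 1},
  {"dx": -3, "dy": 0.6, "dz": 0, "rx": 0, "ry": 0, "rz": 0, "grip": 1},
  {"dx": -4, "dy": 0.8, "dz": 2, "rx": 0, "ry": 0, "rz": 0, "grip": 1},
  {"dx": -4, "dy": 0.8, "dz": 6, "rx": 0, "ry": 0, "rz": 0, "grip": 1},
  {"dx": -4, "dy": 0.8, "dz": 10, "rx": 0, "ry": 0, "rz": 0, "grip": 1},
  {"dx": -4, "dy": 0.8, "dz": 14, "rx": 0, "ry": 0, "rz": 0, "grip": 1},
  {"dx": -6, "dy": 4, "dz": 18, "rx": 0, "ry": 0, "rz": 0, "grip": 1},
  {"dx": -8, "dy": 8, "dz": 20, "rx": 0, "ry": 0, "rz": 0, "grip": 1},
  {"dx": -10, "dy": 12, "dz": 20, "rx": 0, "ry": 0, "rz": 0, "grip": 1},
  {"dx": -12, "dy": 16, "dz": 20, "rx": 0, "ry": 0, "rz": 0, "grip": 1},
])

```text
time: 14.3
ee_pos: [534.8, 227.6, 212.7]
tool_rot: [[-0.979, 0.205, 0.004], [0.205, 0.979, 0.002], [-0.003, 0.003, -1.0]]
wrist_force: [1.1, 0.5, -0.2]
gripper_width: -0.2
grip_force: 0.0
```

>>> servo_tool([
  {"dx": -3, "dy": 4, "dz": 0, "rx": 0, "ry": 0, "rz": 0, "grip": 1},
  {"dx": -6, "dy": 8, "dz": 0, "rx": 0, "ry": 0, "rz": 0, "grip": 1},
  {"dx": -9, "dy": 12, "dz": 0, "rx": 0, "ry": 0, "rz": 0, "grip": 1},
  {"dx": -12, "dy": 16, "dz": 0, "rx": 0, "ry": 0, "rz": 0, "grip": 1},
  {"dx": -15, "dy": 20, "dz": 0, "rx": 0, "ry": 0, "rz": 0, "grip": 1},
  {"dx": -17, "dy": 24, "dz": 0, "rx": 0, "ry": 0, "rz": 0, "grip": 1},
  {"dx": -18, "dy": 28, "dz": 0, "rx": 0, "ry": 0, "rz": 0, "grip": 1},
  {"dx": -18, "dy": 28, "dz": 0, "rx": 0, "ry": 0, "rz": 0, "grip": 1},
])

```text
time: 15.1
ee_pos: [350.6, 511.6, 210.7]
tool_rot: [[-0.98, 0.197, -0.001], [0.197, 0.98, 0.004], [0.002, 0.003, -1.0]]
wrist_force: [-0.8, 0.3, 0.2]
gripper_width: 0.3
grip_force: 0.0
```

```bash
python3 - <<'E'
from h import *
s=env.observe(); print(s["time"],s["ee_pos"],s["wrist_force"])
p,d=imaging.read_camera("top"); p2,_=imaging.read_camera("scene")
x,y=map(int,proj("scene",[690,55,40]))
cv2.imwrite("pics/end.png",np.hstack([cv2.resize(p[60:260,240:400],(400,500)),cv2.resize(p2[y-50:y+50,x-40:x+40],(400,500))])[:,:,::-1])
f,cx,cy,R,t=cam("top")
v,u=np.mgrid[0:400,0:640]; W=(np.stack([(u-cx)/f*d,(v-cy)/f*d,d],-1)-t)@R; H=W[:,:,2]; W0=np.load("W.npy")
for n,lo,hi in(("A",(190,260,240,290),(50,66)),("B",(190,260,325,366),(50,66)),("jar",(225,260,362,395),(95,115))):
    a,b,c,e=lo
    for Q in(W0,W):
        q=Q[a:b,c:e].reshape(-1,3); q=q[(q[:,2]>hi[0])&(q[:,2]<hi[1])]; print(n,len(q),np.median(q,0).round(1))
m=np.zeros_like(H,bool); m[95:140,312:338]=1; q=W[m&(H>33)&(H<46)]; A=np.c_[q[:,:2]-q[:,:2].mean(0),np.ones(len(q))]
print("low",len(q),q.mean(0),np.linalg.lstsq(A,q[:,2],rcond=None)[0])
E
```

```text
15.1 [350.62630971 511.61811394 210.67003003] [-0.81807281  0.30082383  0.16330414]
A 1160 [474.7 166.5  55.6]
A 1158 [474.5 166.4  55.5]
B 1164 [461.8   7.   55.8]
B 1165 [460.5   7.   55.7]
jar 461 [427.3 -42.1 105.9]
jar 458 [427.3 -42.  105.9]
low 867 [699.42570192  53.24265842  37.87879957] [-2.78753855e-03 -2.61281191e-05  3.78787996e+01]
```

View pics/end.png

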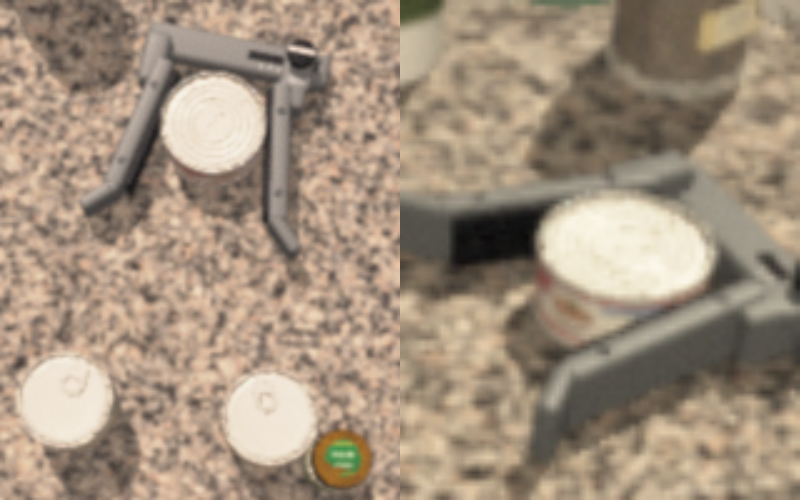

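The low tin sits flat between both jaws, and the tall tins and jar have not visibly moved. Handing in.

```bash
python3 -c "
from workcell import env
print(env.sign_off())"
```

```text
the job is handed in; nothing more can be done
None
```

The low tin is wedged flat between the holder's jaws with a final push of about 13.6 N. The tall tins and jar measure within about 1 mm of where they started, the arm is clear, and the job was handed in at about 15 s.

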